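# Set the order tablet on the kitchen office desk

### The arm

A 6-joint arm with a two-finger parallel gripper is mounted at the origin on the work surface. World frame = base frame: x ahead of the robot, y to its left, z up, the work surface at z = 0. Lengths are in m, angles in rad, forces in N, time in s.
With the tool pointing down it reaches from about 0.35 to 0.775 m from the base axis. Payload 5.5 kg.
Tool frame: the origin (TCP) lies midway between the tips of the shut fingers; the grasp point (between the pads) lies 19 mm behind it; z points along the fingers, y is the line along which they close (so a half turn about z gives the same grasp; the last joint's range is limited). The gripper opens to 85 mm and grips with 20 to 120 N. Pads are 22 mm wide; open, the fingers measure 114 mm over their backs; the gripper's body (76 mm by 85 mm) begins 54 mm behind the grasp point. The pads swing forward as they close: fully open they stand 13 mm farther back than shut.
Start: joints at [-1.299, 0.313, 0.046, 1.304, 0, 1.431], TCP at [0.23, -0.527, 0.231] pointing down, gripper open.
Joint ranges: [-2.76, 2.76], [-0.86, 1.69], [-1.03, 1.26], [-2.2, 2.34], [-1.47, 1.5], [-3.14, 3.14]. Speed limits (rad/s): [2.57, 2.57, 3.14, 3.14, 3.14, 3.14].

### API

Orientations are given as a unit quaternion [x, y, z, w].
In Python, from plant import robot gives the robot as it stands. The module is installed in compiled form; this text tells all that it offers.
- The arm moves only by the tool carry_out, never from a script. Its arguments are lists of equal length, an entry for each row: "delta_rot": the turn, a rotation vector about the tool's x, y, z in rad, a list of three; "slide": the shift along the tool's x, y, z in mm, a list of three; "grip": the opening, from 0 (shut) to 1 (fully open). A call has 1 to 10 rows; each row is the pose to reach, as a shift and turn from the pose commanded when the call began, along the tool's axes at that moment; what a row does not reach only later rows make up. A row lasts 1/8 s, in which the tool goes at most 62.5 mm and 10.7 degrees, less where a joint would pass 70% of its speed; a pose out of reach is approached as far as the arm can. A call with a gripper value outside its range is refused whole. The fingers move at their own pace and stop on an object; "grip_force" is the grip in N (left out, the last holds). Time passes only in rows, so rows that repeat a pose let the fingers close. It gives the time, the measured TCP pose, the force, the opening and the grip force at its end, in the units of the state.
- robot.read_state(): the state, without advancing time (a new reading comes with each control period).
- robot.grab_frame(name): name is "scene" or "top" or "wrist"; returns the picture (420x560x3 uint8, blue, green, red); there is no depth.
- robot.calibration(name): a dict with "vertical_fov" (degrees; the focal length in pixels is half the picture's height over the tangent of half this angle, whatever the lens; pixels are square), "cx", "cy" (the principal point, pixels), "world_from_camera" (4x4, takes a point from camera to world coordinates); the wrist camera has in their place "hand_eye" (4x4, takes a point from camera to tool coordinates, whose origin is the TCP and whose axes are the flange's). Camera axes: x right, y up, looking along -z (the intrinsics and any distortion apply to the point x, -y, -z); pixel columns grow to the right and rows downward; lengths in m; the calibration is good to about 2 mm. A picture is of the moment at which its call begins: read the wrist's pose just before it. calibration takes no time and is no camera call.
- robot.job_done(): hands the job in; it is judged then, once.
The state is a dict: "t": time; "qpos": joint angles; "qvel": joint speeds; "effort": joint torques, N m; "eef_pos": TCP position; "tcp_rot": TCP orientation; "wrist_force": force on the tool from outside, world axes, zero at the start; "ft_torque": the same for the moment, N m; "gripper_width": finger opening in m; "finger_force": force on a finger pad.
Only numpy, scipy, OpenCV 4.12 (cv2) and the standard library are available. Lean on these libraries where they do the work, as an engineer would, in place of code of your own. Each camera call takes 0.05 s, during which the arm holds its last target. There are 200 camera calls.

### The job

On the kitchen office desk, swivel the yellow order tablet on its stand so that its screen looks straight out over the red stripe on the front of its own base, and lean the screen back until it is 30 degrees from upright. Then let go of it; leave the blue tablet as it is.

Things in the scene. Friction and masses are not known exactly. Their poses are not given: they have to be found in the camera images.
- order_handle (a point): Middle of the round carry bar (16 mm thick, 124 mm straight, on its centre line) on top of the YELLOW tablet, the one to set. Case 200 mm wide, 14 thick, its top edge 27 mm below the bar's underside. Bar centre 160 mm from the level tilt axis, 212 mm above the desk when upright. Axes: y along the bar, z from tilt axis up through the bar, x out of the back (screen faces -x).
- order_swivel (a joint): Swivel (rad) of the yellow tablet about the upright axis through its base's middle: 0 = screen faces over the base's red stripe, positive = anticlockwise from above. Starts 0.45 to 1.0, stops at -1.5 and 1.5. Stiff (0.15 N m), stays put. Base: fixed black disc 150 mm across; its stripe, middle to front edge, points to the robot's side (-x) within 0.35 rad.
- order_tilt (a joint): Lean (rad) of the yellow tablet: 0 = screen upright, positive = leaning back, bar going away from the screen's side; 0.52 is 30 degrees. Starts 0 to 0.2, stops at -0.1 and 1.1. The axis is parallel to the bar, 52 mm above the desk, and crosses the swivel axis. Stiff (0.6 N m, 4 N at the bar), stays put; the round bar can turn between fingers.
- stock_handle (a point): Middle of the carry bar of the BLUE tablet, on a stand of the same make and size; not to be moved. Axes as for the yellow one. Which of the two stands on the left varies.

How it is judged:
At the end, for the whole second after the job is handed in: The yellow tablet faces out over its base's red stripe within 0.19 rad (11 degrees), leans back 30 degrees within 10 (0.349 to 0.698 rad), is still, and the blue tablet's bar is within 15 mm of where it was (value of joint order_swivel between -0.19 and 0.19 rad and value of joint order_tilt between 0.349 and 0.698 rad and velocity of joint order_swivel between -0.05 and 0.05 rad/s and velocity of joint order_tilt between -0.05 and 0.05 rad/s and distance of stock_handle from where it was at the start of the episode below 0.015 m); the robot touches nothing.
It fails at once if the blue tablet is moved (its bar by more than 15 mm) (distance of stock_handle from where it was at the start of the episode above 0.015 m).
It also fails if it takes over 35 s, if anything falls off the work surface, if the arm or the gripper's body presses on something with over 40 N, if the wrist force passes 120 N, or if a joint passes its speed limit or range.

## Working session

There is one attempt and no reset: what is moved stays moved. The work goes in short steps, Python scripts to look and compute and a tool call to move; the robot and the scene stay as the last step left them, time stands still between calls to the robot, and variables do not carry over. Pictures are saved under pics/ and viewed, at most 10 in all, crops included, and the job is handed in when it is done.

Besides the shell and the picture viewer there is one more tool, called after "Call:" by a JSON object that holds its "op" and its "data", one argument or row to a line. carry_out: Moves the arm, as the interface text tells. Its arguments: {"type":"object","properties":{"delta_rot":{"type":"array"},"slide":{"type":"array"},"grip":{"type":"array"},"grip_force":{"type":"number"}},"required":["delta_rot","slide","grip"]}

```bash
mkdir -p pics; python3 - <<'E'
from plant import robot
import cv2,numpy as np
np.set_printoptions(precision=4,suppress=True)
s=robot.read_state();print(s)
a=robot.grab_frame("scene");b=robot.grab_frame("top")
cv2.imwrite("pics/scene.png",a);cv2.imwrite("pics/top.png",b)
cv2.imwrite("pics/both.png",cv2.resize(np.hstack([a,b]),(800,300)))
for n in("scene","top","wrist"):print(n,robot.calibration(n))
E
```

```text
{'t': 0.0, 'qpos': array([-1.2986,  0.314 ,  0.045 ,  1.3036, -0.    ,  1.4312]), 'qvel': array([ 0.0002, -0.0016, -0.0004, -0.0003,  0.0005,  0.0001]), 'effort': array([  0.0007, -48.0626,  29.8533,   0.0196,  -0.    ,   0.    ]), 'eef_pos': array([ 0.23  , -0.5265,  0.2304]), 'tcp_rot': array([ 0.9789,  0.2045, -0.0001, -0.0009]), 'wrist_force': array([0.4607, 0.7266, 0.5732]), 'ft_torque': array([-0.0202, -0.0227, -0.0045]), 'finger_force': 0.0, 'gripper_width': 0.08537692628276451}
scene {'vertical_fov': 52.16298334353663, 'cx': 271.35887267739065, 'cy': 209.93121994914966, 'world_from_camera': array([[ 0.2516, -0.7913,  0.5572,  0.9846],
       [ 0.9677,  0.214 , -0.1331, -0.1015],
       [-0.0139,  0.5727,  0.8196,  0.8791],
       [ 0.    ,  0.    ,  0.    ,  1.    ]])}
top {'vertical_fov': 56.973334701399615, 'cx': 289.3407641492606, 'cy': 208.85791148047548, 'world_from_camera': array([[-0.0121,  0.9921, -0.125 ,  0.4156],
       [-0.9993, -0.0162, -0.0324, -0.015 ],
       [-0.0341,  0.1245,  0.9916,  0.9604],
       [ 0.    ,  0.    ,  0.    ,  1.    ]])}
wrist {'vertical_fov': 70.87005451029992, 'cx': 279.8423505010012, 'cy': 206.15252153001302, 'hand_eye': array([[-0.0008,  0.9644,  0.2644,  0.0666],
       [ 1.    ,  0.0005,  0.0011,  0.0003],
       [ 0.001 ,  0.2644, -0.9644, -0.1421],
       [ 0.    ,  0.    ,  0.    ,  1.    ]])}
```

View pics/top.png

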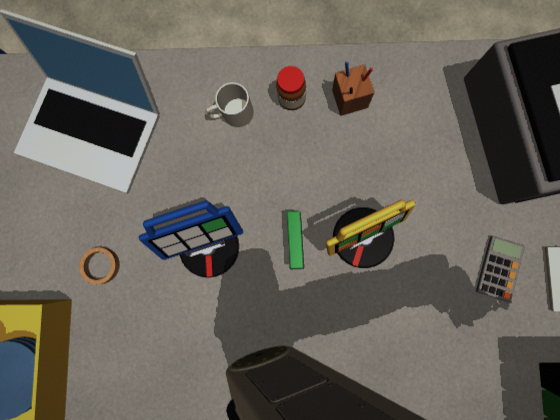

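View pics/scene.png

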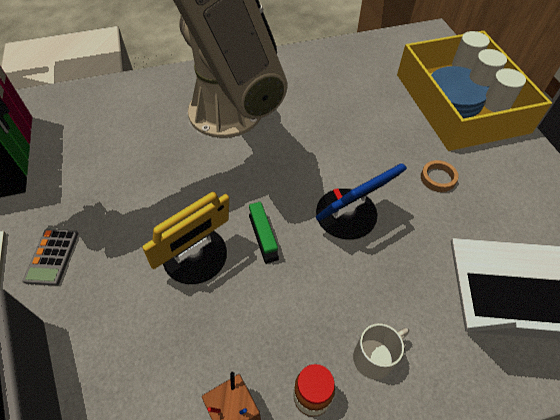

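The top view shows the yellow tablet on the right, with its base around (364,237) and its red stripe running to about (357,263). The blue tablet is on the left, around (208,245). In the scene view the yellow bar lies roughly from (153,238) to (225,200). Next I'll enlarge both.

```bash
python3 - <<'E'
import cv2,numpy as np
a=cv2.imread("pics/scene.png")[180:290,130:240];b=cv2.imread("pics/top.png")[185:285,315:425]
a=cv2.resize(a,(390,390),interpolation=cv2.INTER_CUBIC);b=cv2.resize(b,(400,364),interpolation=cv2.INTER_CUBIC)
c=np.zeros((400,800,3),np.uint8);c[:390,:390]=a;c[:364,400:]=b
cv2.imwrite("pics/crop.png",c)
E
```

```text
(no output)
```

View pics/crop.png

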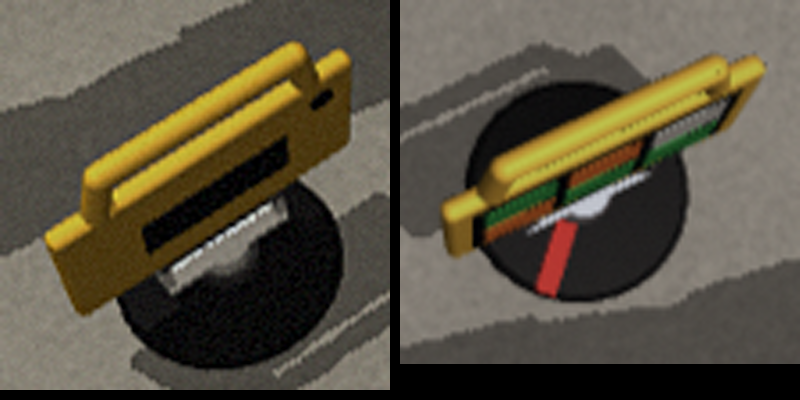

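The crops show the bar ends. In the scene they are at about (157.4,228.5) and (212.7,194.7), and in the top view at (342.5,233.1) and (401.9,203.7). The disc centre in the top view is near (363.7,237.5). The stripe runs from (361.8,246.9) to (355.4,266.1).

```bash
cat >h.py <<'E'
from plant import robot
import numpy as np
from scipy.spatial.transform import Rotation as R
np.set_printoptions(precision=4,suppress=True)
def ray(n,p,T=None):
    c=robot.calibration(n);f=210/np.tan(np.radians(c["vertical_fov"]/2))
    T=c["world_from_camera"] if T is None else T
    d=T[:3,:3]@np.array([(p[0]-c["cx"])/f,-(p[1]-c["cy"])/f,-1]);return T[:3,3],d/np.linalg.norm(d)
def onz(n,p,z,T=None):
    o,d=ray(n,p,T);return o+d*(z-o[2])/d[2]
def tri(r1,r2):
    (o1,d1),(o2,d2)=r1,r2
    t=np.linalg.lstsq(np.c_[d1,-d2],o2-o1,rcond=None)[0]
    p,q=o1+t[0]*d1,o2+t[1]*d2;return (p+q)/2,np.linalg.norm(p-q)
E
python3 - <<'E'
from h import *
A,ea=tri(ray("scene",(157.4,228.5)),ray("top",(401.9,203.7)))
B,eb=tri(ray("scene",(212.7,194.7)),ray("top",(342.5,233.1)))
print(A,ea,B,eb)
A,ea=tri(ray("scene",(157.4,228.5)),ray("top",(342.5,233.1)))
B,eb=tri(ray("scene",(212.7,194.7)),ray("top",(401.9,203.7)))
print("swapped",A,ea,B,eb)
for z in(0.01,.02):
  c,f,g=[onz("top",p,z) for p in((363.7,237.5),(355.4,266.1),(361.8,246.9))]
  print(c,f,np.linalg.norm(f-c),onz("top",(333.4,237.5),z),onz("top",(394.2,237.5),z),"psi",*[np.arctan2(-(q-p)[1],-(q-p)[0]) for p,q in((c,f),(g,f))])
E
```

```text
[ 0.5164 -0.2079  0.212 ] 0.0012822073543578983 [ 0.4614 -0.0938  0.2057] 0.0013387869693813979
swapped [ 0.4698 -0.1585  0.145 ] 0.1177777114896394 [ 0.5158 -0.1391  0.3021] 0.09312731960233323
[ 0.462  -0.1645  0.01  ] [ 0.3933 -0.1421  0.01  ] 0.0723021892663031 [ 0.463  -0.0909  0.01  ] [ 0.461  -0.2382  0.01  ] psi -0.3153033597361737 -0.35427414606811597
[ 0.4615 -0.1629  0.02  ] [ 0.3935 -0.1408  0.02  ] 0.07154142364474178 [ 0.4625 -0.0901  0.02  ] [ 0.4605 -0.2359  0.02  ] psi -0.31530335973617385 -0.3542741460681157
```

```bash
cat >>h.py <<'E'
def goal(p,yawy):
    "slide mm and rotvec from current measured pose to TCP p, tool down, tool y at yawy"
    s=robot.read_state();Rc=R.from_quat(s["tcp_rot"])
    G=R.from_matrix(np.c_[[-np.sin(yawy),np.cos(yawy),0],[np.cos(yawy),np.sin(yawy),0],[0,0,-1]])
    return np.round(Rc.inv().apply(np.array(p)-s["eef_pos"])*1000,1),(Rc.inv()*G).as_rotvec().round(3)
def bar(c,psi,sw,tilt):
    r=.16*np.sin(tilt);return np.array([c[0]+r*np.cos(psi+sw),c[1]+r*np.sin(psi+sw),.052+.16*np.cos(tilt)])
E
python3 -c "
from h import *
print(goal([.489,-.151,.31],.449))"
```

```text
(array([ 387.6, -240.6,  -79. ]), array([-0.001, -0.002, -1.608]))
```

Call:
{"op": "carry_out", "data": {
  "slide": [
    [0,0,-60],
    [60,-40,-79],
    [110,-70,-79],
    [160,-100,-79],
    [210,-130,-79],
    [260,-160,-79],
    [310,-192,-79],
    [350,-217,-79],
    [388,-241,-79],
    [388,-241,-79]
  ],
  "delta_rot": [
    [0,0,-0.16],
    [0,0,-0.33],
    [0,0,-0.5],
    [0,0,-0.68],
    [0,0,-0.86],
    [0,0,-1.04],
    [0,0,-1.22],
    [0,0,-1.4],
    [0,0,-1.57],
    [0,0,-1.608]
  ],
  "grip": [1,1,1,1,1,1,1,1,1,1],
  "grip_force": 40
}}

```text
t: 1.35
eef_pos: [0.4903, -0.148, 0.3097]
tcp_rot: [0.529, 0.849, 0.0, -0.001]
wrist_force: [-0.2, -1.4, 0.7]
gripper_width: 0.0856
finger_force: 0.0
```

```bash
python3 - <<'E'
from h import *;import cv2
s=robot.read_state();print(s["t"],s["eef_pos"],s["tcp_rot"],s["qpos"])
cv2.imwrite("pics/w1.png",robot.grab_frame("wrist"))
print(goal([.489,-.151,.19],.449))
T=np.eye(4);T[:3,:3]=R.from_quat(s["tcp_rot"]).as_matrix();T[:3,3]=s["eef_pos"];np.save("w1.npy",T@robot.calibration("wrist")["hand_eye"])
E
```

```text
1.35 [ 0.4903 -0.148   0.3097] [ 0.5289  0.8487  0.0002 -0.0005] [-0.4503  0.1806  0.0629  1.4541  0.0005  0.6644]
(array([ -1.5,  -1.5, 119.7]), array([-0.001, -0.001,  0.006]))
```

View pics/w1.png

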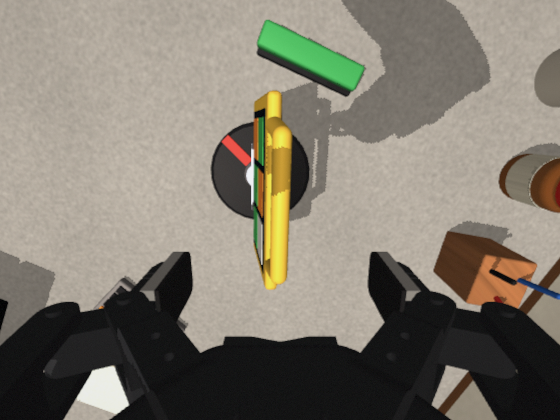

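The wrist view shows the bar between the fingers, with ends near (282,135) and (278,277). The base centre is near (260,171), and the stripe goes up-left to about (226,140).

```bash
python3 - <<'E'
from h import *;import cv2
T=np.load("w1.npy")
a=onz("wrist",(282,135),.209,T);b=onz("wrist",(278,277),.209,T);print(a,b,(a+b)/2,np.linalg.norm(a-b),np.arctan2(*(a-b)[[1,0]])-np.pi/2)
im=cv2.imread("pics/w1.png").astype(int);m=(im[:,:,2]>150)&(im[:,:,1]<90)&(im[:,:,0]<90);m[:, :215]=0;m[:,260:]=0;m[:120]=0;m[190:]=0
y,x=np.nonzero(m);P=np.array([onz("wrist",p,.012,T)[:2] for p in zip(x,y)])
print(len(P),x.min(),x.max(),y.min(),y.max());v=np.linalg.svd(P-P.mean(0))[2][0];print("stripe yaw",np.arctan(v[1]/v[0]),P.mean(0))
c=onz("wrist",(260,171),.012,T);d=P.mean(0)-c[:2];print(c,np.arctan2(-d[1],-d[0]))
E
```

```text
[ 0.4655 -0.0941  0.209 ] [ 0.5179 -0.2087  0.209 ] [ 0.4917 -0.1514  0.209 ] 0.1260658158199871 0.428295934504235
441 222 259 120 189
stripe yaw -0.4734230417711143 [ 0.4238 -0.1436]
[ 0.4627 -0.16    0.012 ] -0.39893378955736514
```

```bash
python3 - <<'E'
from h import *;import cv2
for n,f,T,s in(("top","top",None,(357,258)),("wrist","w1",np.load("w1.npy"),(238,150))):
  im=cv2.imread(f"pics/{f}.png").astype(int);m=((im[:,:,2]>130)&(im[:,:,1]<80)&(im[:,:,0]<80)).astype(np.uint8)
  _,l=cv2.connectedComponents(m);y,x=np.nonzero(l==l[s[1],s[0]])
  P=np.array([onz(n,p,.012,T)[:2] for p in zip(x,y)],np.float32)
  (c,wh,a)=cv2.minAreaRect(P);v=np.linalg.svd(P-P.mean(0),full_matrices=False)[2][0]
  print(n,len(P),np.arctan(v[1]/v[0]),c,wh,a*np.pi/180)
E
```

```text
top 111 -0.34125507 (0.41962456703186035, -0.1484941840171814) (0.012838046066462994, 0.04833050072193146) 1.217575412463289Traceback (most recent call last):
  File "<stdin>", line 5, in <module>
  File "h.py", line 10, in onz
    o,d=ray(n,p,T);return o+d*(z-o[2])/d[2]
        ~~~^^^^^^^
  File "h.py", line 6, in ray
    c=robot.calibration(n);f=210/np.tan(np.radians(c["vertical_fov"]/2))
ValueError: time passes only in moves, steps and waits
```

Call:
{"op": "carry_out", "data": {
  "slide": [
    [0,0,40],
    [0,0,80],
    [0,0,110],
    [0,0,120],
    [0,0,120],
    [0,0,120]
  ],
  "delta_rot": [
    [0,0,0],
    [0,0,0],
    [0,0,0],
    [0,0,0],
    [0,0,0],
    [0,0,0]
  ],
  "grip": [1,1,1,1,1,1]
}}

```text
t: 2.15
eef_pos: [0.49, -0.1514, 0.1917]
tcp_rot: [0.532, 0.847, 0.0, 0.001]
wrist_force: [-0.3, -0.0, -0.0]
gripper_width: 0.0856
finger_force: 0.0
```

Call:
{"op": "carry_out", "data": {
  "slide": [
    [0,0,0],
    [0,0,0],
    [0,0,0],
    [0,0,0],
    [0,0,0],
    [0,0,0]
  ],
  "delta_rot": [
    [0,0,0],
    [0,0,0],
    [0,0,0],
    [0,0,0],
    [0,0,0],
    [0,0,0]
  ],
  "grip": [0.6,0.4,0.2,0,0,0],
  "grip_force": 40
}}

```text
t: 2.9
eef_pos: [0.4898, -0.1507, 0.1907]
tcp_rot: [0.532, 0.847, 0.0, 0.001]
wrist_force: [2.5, 1.8, 1.5]
gripper_width: 0.0146
finger_force: 39.1
```

```bash
python3 - <<'E'
from h import *
s=robot.read_state();print(s)
c=(.462,-.162);psi=-.34
for sw,t in((.78,.18),(.6,.18),(.45,.18),(.3,.18),(.15,.18),(0,.18),(0,.3),(0,.42),(0,.53),(0,.56)):
  print(sw,t,*goal(bar(c,psi,sw,t)-[0,0,.019],psi+sw))
E
```

```text
{'t': 2.9, 'qpos': array([-0.4556,  0.208 , -0.1943,  1.1674,  0.0007,  0.6661]), 'qvel': array([-0.001 ,  0.0001, -0.0003, -0.0001, -0.0017,  0.0004]), 'effort': array([ -1.2806, -39.9517,  27.4982,   0.4725,  -0.8727,  -0.1427]), 'eef_pos': array([ 0.4898, -0.1507,  0.1907]), 'tcp_rot': array([0.5319, 0.8468, 0.0004, 0.0005]), 'wrist_force': array([2.5051, 1.8249, 1.5368]), 'ft_torque': array([ 0.4546, -0.4589, -0.1308]), 'finger_force': 39.09290850162506, 'gripper_width': 0.014634013738837503}
0.78 0.18 [ 1.6 -1.3  0.2] [0.001 0.    0.009]
0.6 0.18 [-3.5 -1.8  0.2] [0.001 0.    0.189]
0.45 0.18 [-7.7 -2.9  0.2] [0.001 0.    0.339]
0.3 0.18 [-11.6  -4.7   0.2] [0.001 0.    0.489]
0.15 0.18 [-15.2  -7.    0.2] [0.001 0.    0.639]
0 0.18 [-18.5  -9.8   0.2] [ 0.001 -0.     0.789]
0 0.3 [-31.7   3.3   4.8] [ 0.001 -0.     0.789]
0 0.42 [-44.4  16.   11.6] [ 0.001 -0.     0.789]
0 0.53 [-55.5  27.   19.7] [ 0.001 -0.     0.789]
0 0.56 [-58.5  29.9  22.2] [ 0.001 -0.     0.789]
```

Call:
{"op": "carry_out", "data": {
  "slide": [
    [1,-1,0],
    [-1,-1,0],
    [-4,-2,0],
    [-6,-2.5,0],
    [-9,-3.5,0],
    [-12,-5,0],
    [-14,-6,0],
    [-16.5,-8,0],
    [-18.5,-10,0],
    [-18.5,-10,0]
  ],
  "delta_rot": [
    [0,0,0.04],
    [0,0,0.11],
    [0,0,0.2],
    [0,0,0.29],
    [0,0,0.39],
    [0,0,0.49],
    [0,0,0.59],
    [0,0,0.69],
    [0,0,0.79],
    [0,0,0.79]
  ],
  "grip": [0,0,0,0,0,0,0,0,0,0]
}}

```text
t: 4.15
eef_pos: [0.4899, -0.1726, 0.1909]
tcp_rot: [0.817, 0.577, 0.001, 0.002]
wrist_force: [6.0, 0.2, 0.0]
gripper_width: 0.0146
finger_force: 39.5
```

```bash
python3 - <<'E'
from h import *
s=robot.read_state();print(s["eef_pos"],s["wrist_force"],s["ft_torque"])
c=(.462,-.162);psi=-.34
for sw,t in((0,.18),(0,.25),(0,.32),(0,.39),(0,.46),(0,.53),(0,.56)):
  print(sw,t,*goal(bar(c,psi,sw,t)-[0,0,.019],psi+sw))
E
```

```text
[ 0.4899 -0.1726  0.1909] [5.9755 0.1715 0.031 ] [ 0.0113 -1.0318 -0.1429]
0 0.18 [ 0.7 -1.2  0.5] [ 0.004  0.    -0.002]
0 0.25 [0.7 9.8 2.9] [ 0.004  0.    -0.002]
0 0.32 [ 0.7 20.5  6.1] [ 0.004  0.    -0.002]
0 0.39 [ 0.7 31.  10. ] [ 0.004  0.    -0.002]
0 0.46 [ 0.7 41.2 14.7] [ 0.004  0.    -0.002]
0 0.53 [ 0.8 51.  20. ] [ 0.004  0.    -0.002]
0 0.56 [ 0.8 55.1 22.5] [ 0.004  0.    -0.002]
```

Call:
{"op": "carry_out", "data": {
  "slide": [
    [0.5,5,1.5],
    [0.5,10,3],
    [0.5,15,4.5],
    [0.5,20.5,6],
    [0.5,26,8],
    [0.5,31,10],
    [0.5,36,12],
    [0.5,41,14.5],
    [0.5,46,17],
    [0.5,52,20.5]
  ],
  "delta_rot": [
    [0,0,0],
    [0,0,0],
    [0,0,0],
    [0,0,0],
    [0,0,0],
    [0,0,0],
    [0,0,0],
    [0,0,0],
    [0,0,0],
    [0,0,0]
  ],
  "grip": [0,0,0,0,0,0,0,0,0,0]
}}

```text
t: 5.4
eef_pos: [0.5371, -0.1893, 0.1708]
tcp_rot: [0.817, 0.577, -0.001, 0.001]
wrist_force: [-1.8, 0.1, 7.8]
gripper_width: 0.0144
finger_force: 42.1
```

Call:
{"op": "carry_out", "data": {
  "slide": [
    [0,0,0],
    [0,0,0]
  ],
  "delta_rot": [
    [0,0,0],
    [0,0,0]
  ],
  "grip": [0,0]
}}

```text
t: 5.65
eef_pos: [0.5376, -0.1895, 0.1705]
tcp_rot: [0.817, 0.577, -0.0, 0.001]
wrist_force: [1.0, -1.1, 4.6]
gripper_width: 0.0149
finger_force: 41.8
```

```bash
python3 - <<'E'
from h import *;import cv2
s=robot.read_state();print(s["eef_pos"],s["wrist_force"],s["gripper_width"],s["finger_force"])
d=s["eef_pos"][:2]-[.462,-.162];print(np.arctan2(d[1],d[0]),np.linalg.norm(d),np.arcsin(np.linalg.norm(d)/.16))
cv2.imwrite("pics/top2.png",cv2.resize(robot.grab_frame("top")[150:300,270:470],(800,600)))
E
```

```text
[ 0.5376 -0.1895  0.1705] [ 0.9526 -1.0801  4.6376] 0.014929588803457176 41.77057921886444
-0.349376457149673 0.08044200545305948 0.5267916234463268
```

View pics/top2.png

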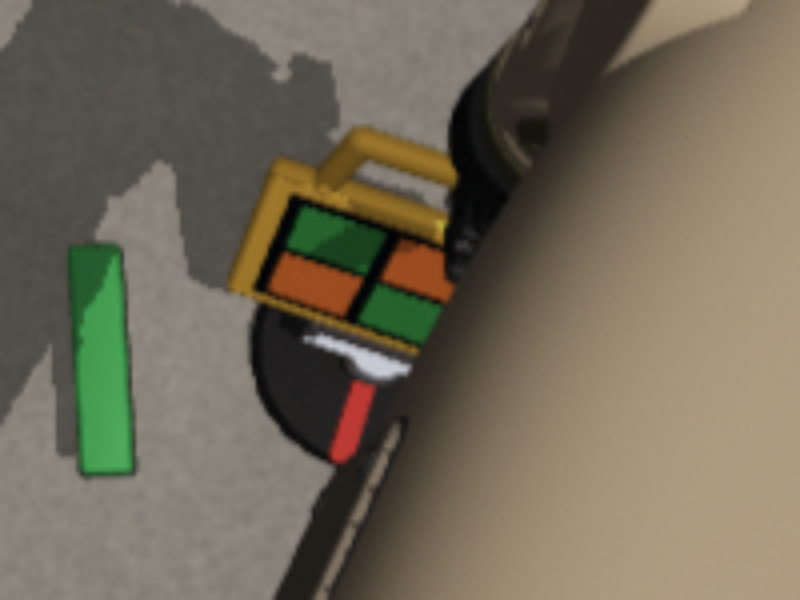

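The yellow tablet leans back. Its bottom edge, from (235,290) to (415,352), is square to the red stripe, which runs from (362,385) to (340,460). Now I'll release and retreat straight up.

Call:
{"op": "carry_out", "data": {
  "slide": [
    [0,0,0],
    [0,0,0],
    [0,0,0],
    [0,0,0],
    [0,0,0],
    [0,0,0]
  ],
  "delta_rot": [
    [0,0,0],
    [0,0,0],
    [0,0,0],
    [0,0,0],
    [0,0,0],
    [0,0,0]
  ],
  "grip": [0.3,0.5,0.6,0.7,0.7,0.7]
}}

```text
t: 6.45
eef_pos: [0.5374, -0.1887, 0.1698]
tcp_rot: [0.817, 0.577, -0.0, 0.0]
wrist_force: [-0.8, -0.1, -0.2]
gripper_width: 0.0598
finger_force: 0.0
```

Call:
{"op": "carry_out", "data": {
  "slide": [
    [0,0,-15],
    [0,0,-40],
    [0,0,-70],
    [0,0,-100],
    [0,0,-120],
    [0,0,-120],
    [0,0,-120]
  ],
  "delta_rot": [
    [0,0,0],
    [0,0,0],
    [0,0,0],
    [0,0,0],
    [0,0,0],
    [0,0,0],
    [0,0,0]
  ],
  "grip": [0.7,0.7,0.7,0.7,0.7,0.7,0.7]
}}

```text
t: 7.32
eef_pos: [0.5373, -0.1887, 0.2894]
tcp_rot: [0.817, 0.577, -0.0, -0.0]
wrist_force: [-1.1, -0.5, 0.3]
gripper_width: 0.0597
finger_force: 0.0
```

```bash
python3 - <<'E'
from h import *;import cv2
s=robot.read_state();print(s["t"],s["eef_pos"],s["wrist_force"])
T=np.eye(4);T[:3,:3]=R.from_quat(s["tcp_rot"]).as_matrix();T[:3,3]=s["eef_pos"];np.save("w2.npy",T@robot.calibration("wrist")["hand_eye"])
cv2.imwrite("pics/w2.png",robot.grab_frame("wrist"))
E
```

```text
7.325 [ 0.5373 -0.1887  0.2894] [-1.125  -0.5199  0.2529]
```

View pics/w2.png

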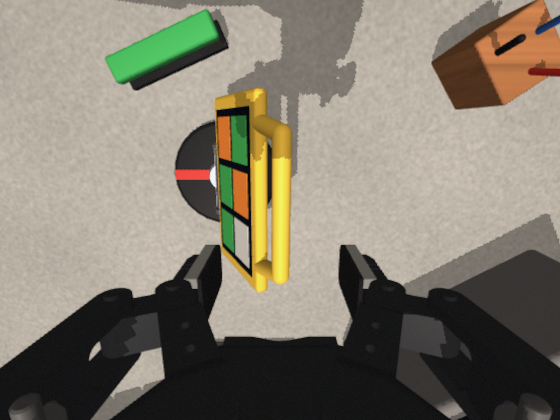

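The wrist view shows the bar free and vertical in the image, from (283,135) to (281,277). The stripe is horizontal, from (176,174) to (212,176), so the two are square. I'll check the lean and then hand in.

```bash
python3 - <<'E'
from h import *
T=np.load("w2.npy")
a,b=[onz("wrist",p,.191,T) for p in((283,135),(281,277))];m=(a+b)/2
r=np.linalg.norm(m[:2]-[.462,-.162]);yaw=np.arctan2(*(a-b)[[1,0]])-np.pi/2
print(m,np.linalg.norm(a-b),"tilt",np.arcsin(r/.16),"yaw",yaw)
f,g=[onz("wrist",p,.012,T) for p in((176,174),(212,176))];print("stripe",np.arctan2(*(g-f)[[1,0]]))
if abs(np.arcsin(r/.16)-.523)<.09 and abs(yaw+.34)<.1: print(robot.job_done())
E
```

```text
[ 0.5377 -0.1923  0.191 ] 0.12491899859822868 tilt 0.5343265434133473 yaw -0.35348362167906755
stripe -0.3977701513655017
the job is handed in; nothing more can be done
None
```

I handed the job in with the yellow tablet facing out over its red stripe (0.01 to 0.05 rad off), leaning back about 0.53 rad (30.6°) and released; the blue tablet was not touched, and no verdict came back.

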